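# Clear the desoldering pump and slide the board home

### The arm

A 6-joint arm with a two-finger parallel gripper is mounted at the origin on the work surface. World frame = base frame: x ahead of the robot, y to its left, z up, the work surface at z = 0. Lengths are in m, angles in rad, forces in N, time in s.
With the tool pointing down it reaches from about 0.35 to 0.975 m from the base axis. Payload 4.9 kg.
Tool frame: the origin (TCP) lies at the very end of the fingers, on their centre line; the grasp point (between the pads) lies 19 mm behind it; z points along the fingers, y is the line along which they close (so a half turn about z gives the same grasp; the last joint's range is limited). The gripper opens to 85 mm and grips with 20 to 120 N. Pads are 22 mm wide; open, the fingers measure 114 mm over their backs; the gripper's body (76 mm by 85 mm) begins 54 mm behind the grasp point. The pads swing forward as they close: fully open they stand 13 mm farther back than shut.
Start: joints at [1.029, 0.053, 1.613, -0, 1.476, -0.119], TCP at [0.256, 0.57, 0.199] pointing down, gripper open.
Joint ranges: [-3.01, 3.01], [-1.01, 2.22], [0.06, 2.58], [-1.02, 4.17], [0.09, 2.62], [-3.14, 3.14]. Speed limits (rad/s): [2.57, 2.57, 3.14, 3.14, 3.14, 3.14].

### API

Orientations are given as a rotation vector (axis times angle).
In Python, from plant import env gives the robot as it stands.
- The arm moves only by the tool step_arm, never from a script. Its argument "commands" is a list that holds one entry, the list of rows, each a list of 4 numbers: the shift along the tool's x, y, z scaled (see below), then the turn about the tool's z scaled (see below). A call has 1 to 5 rows; each row is the pose to reach, as a shift and turn from the pose commanded when the call began, along the tool's axes at that moment, turning the shorter way round; what a row does not reach only later rows make up. The controller multiplies each number of a shift by 0.25 m and each number of a turn by pi rad. A row lasts 1/12 s, in which the tool goes at most 41.7 mm and 7.16 degrees, less where a joint would pass 70% of its speed; a pose out of reach is approached as far as the arm can. A call with a number of a shift or a turn outside -1 to 1 is refused whole. A call with a gripper value outside its range is refused whole. "gripper" is the finger opening in mm, from 0 to 85.4, set as the call begins (left out, the last holds). The fingers move at their own pace and stop on an object; the grip force is fixed at half the most. Time passes only in rows, so rows that repeat a pose let the fingers close. It gives the time, the measured TCP pose, the force, the opening and the grip force at its end, in the units of the state.
- env.read_state(): the state, without advancing time (a new reading comes with each control period).
- env.capture(name): name is "side" or "top" or "wrist"; returns (picture, depth): 420x560x3 uint8, red, green, blue; 420x560 float32, m along the optical axis (not along the pixel's ray), 0 where there is no reading.
- env.camera_model(name): a dict with "vertical_fov" (degrees; the focal length in pixels is half the picture's height over the tangent of half this angle, whatever the lens; pixels are square), "cx", "cy" (the principal point, pixels), "dist_coeffs" ([k1, k2, p1, p2, k3] as OpenCV has them; the pictures are not rectified), "R" (3x3) and "t" (3): a world point X has camera coordinates R X + t; the wrist camera has in their place "tool_from_camera" (4x4, takes a point from camera to tool coordinates, whose origin is the TCP and whose axes are the flange's). Camera axes: x right, y down, z forward; pixel columns grow to the right and rows downward; lengths in m; the calibration is good to about 2 mm. A picture is of the moment at which its call begins: read the wrist's pose just before it. camera_model takes no time and is no camera call.
- env.job_done(): hands the job in; it is judged then, once.
The state is a dict: "t": time; "joint_pos": joint angles; "dq": joint speeds; "tau": joint torques, N m; "eef_pos": TCP position; "tool_rot": TCP orientation; "contact_force": force on the tool from outside, world axes, zero at the start; "torque": the same for the moment, N m; "grip_width": opening from 0.0 (shut) to 1.0 (fully open); "grasp_force": force on a finger pad.
Only numpy, scipy, OpenCV 4.12 (cv2) and the standard library are available. Lean on these libraries where they do the work, as an engineer would, in place of code of your own. Each camera call takes 0.05 s, during which the arm holds its last target. There are 200 camera calls.

### The job

The desoldering pump has been left lying across the rails of the board test fixture. First pick it up and lay it down, without dropping it, flat in the wide empty lane of the black tool tray; then slide the board carrier along its rails until it is fully home, with the board's edge plugged into the connector. Leave the other things on the bench where they are.

Things in the scene. Friction and masses are not known exactly. Their poses are not given: they have to be found in the camera images.
- fixture: Fixed test fixture: aluminium base 400 x 150 x 10 mm (x = -125 to +275), two steel rails (tops 22 mm above the bench, 126 mm apart over their outsides), at the far end a black connector block (face at x = +160 mm) and grey tester box, up to 72 mm high. Origin on the bench, midway between the rails; x along the rails towards the connector, z up.
- carrier (a joint): Travel of the board carrier along the fixture's +x in m: 0 at the start of the rails, 0.150 fully home (solid stop). Stays where it is left; moves with about 3 N.
- push_plate (a point): Middle of the top edge of the carrier's rear face; axes as the fixture. The carrier, a grey frame 120 x 100 mm between the rails, holds a yellow circuit board; its rear is an upright plate 100 mm wide, 10 mm thick, from 11 to 66 mm above the bench. The rest is up to 35 mm high; the board's edge tongue ends 133 mm ahead (+x) of this point.
- pump: Desoldering pump, 170 mm long, 70 g: blue barrel 112 mm long, 24 x 24 mm with rounded edges, 40 mm wide finger guard at x = -51 mm, yellow nozzle at +x, yellow plunger knob at -x. Origin mid underside (flat); x along the barrel, z up. Starts across the rails between carrier and connector, underside 22 mm above the bench.
- tray: Black tool tray fixed to the bench, 230 mm along its x, 145 mm along its y, walls 35 mm high and 5 mm thick, floor 5 mm. A lengthwise divider splits it into a narrow lane full of hand tools (-y side) and a wide empty lane (+y side). Origin under its centre, on the bench; z up.
- tray_lane (a point): Centre of the floor of the tray's wide empty lane, 5 mm above the bench (axes as the tray). The lane is 220 mm long in x, 90 mm wide in y, 30 mm deep.
- spool: Bystander: solder spool standing upright, 54 mm diameter, 46 mm high. Origin under its centre.
- flux: Bystander: amber flux bottle, 44 mm diameter, 110 mm high. Origin under its centre.
- mug: Bystander: white mug, 80 mm diameter, 95 mm high, handle at its +y. Origin under its centre.
- screwdriver: Bystander: screwdriver lying along its x, 190 mm long. Origin at the middle of its underside.
- brush: Bystander: cleaning brush lying along its x. Origin at the middle of its underside.
- can: Bystander: spray can, 52 mm diameter, 150 mm high. Origin under its centre.
- module: Bystander: circuit module with a finned aluminium heat sink, 100 x 70 x 26 mm. Origin under its centre.
There are look-alikes about, which are no part of the job. Of the things that look like the pump, the largest one is meant.

How it is judged:
By the outcome, as a careful person would: the job done as asked, in the order asked, and still so for the second after the job is handed in, with the robot touching nothing.
It also fails if it takes over 56 s, if anything falls off the work surface, if the arm or the gripper's body presses on something with over 40 N, if the wrist force passes 120 N, or if a joint passes its speed limit or range.

## Working session

There is one attempt and no reset: what is moved stays moved. The work goes in short steps, Python scripts to look and compute and a tool call to move; the robot and the scene stay as the last step left them, time stands still between calls to the robot, and variables do not carry over. Pictures are saved under pics/ and viewed, at most 10 in all, crops included, and the job is handed in when it is done.

Besides the shell and the picture viewer there is one more tool, called after "Request:" by a JSON object that holds its "name" and its "arguments", one argument or row to a line. step_arm: Moves the arm, as the interface text tells. Shifts and turns lie within -1 to 1; 1 stands for 0.25 m of shift or pi rad of turn. Its arguments: {"type":"object","properties":{"commands":{"type":"array","items":{"type":"array","items":{"type":"array","items":{"type":"number","minimum":-1,"maximum":1}}}},"gripper":{"type":"number"}},"required":["commands"]}

```bash
ls; mkdir -p pics; cat > h.py <<'E'
import numpy as np,cv2
from plant import env
from scipy.spatial.transform import Rotation as Ro
def K(m,h=420):
    f=h/2/np.tan(np.radians(m["vertical_fov"])/2); return np.array([[f,0,m["cx"]],[0,f,m["cy"]],[0,0,1]])
def cap(n):
    s=env.read_state(); p,d=env.capture(n); m=env.camera_model(n)
    if n=="wrist":
        T=np.eye(4);T[:3,:3]=Ro.from_rotvec(s["tool_rot"]).as_matrix();T[:3,3]=s["eef_pos"]; W=T@np.array(m["tool_from_camera"])
    else:
        W=np.eye(4);R=np.array(m["R"]);W[:3,:3]=R.T;W[:3,3]=-R.T@np.array(m["t"])
    np.savez(n+".npz",p=p,d=d,W=W,K=K(m),D=np.array(m["dist_coeffs"],float)); return p,d
def world(n,pix,z=None):
    """pix (u,v): world by depth, or by ray at height z"""
    a=np.load(n+".npz");out=[]
    for u,v in pix:
        r=np.r_[cv2.undistortPoints(np.array([[[u,v]]],float),a["K"],a["D"])[0,0],1]
        if z is None: c=r*np.median(a["d"][int(v)-1:int(v)+2,int(u)-1:int(u)+2]); out.append(a["W"][:3,:3]@c+a["W"][:3,3])
        else:
            q=a["W"][:3,:3]@r;o=a["W"][:3,3];out.append(o+q*(z-o[2])/q[2])
    return np.array(out)
def save(p,f,box=None,s=1):
    if box: p=p[box[1]:box[3],box[0]:box[2]]
    cv2.imwrite("pics/"+f,cv2.resize(p[:,:,::-1],None,fx=s,fy=s,interpolation=cv2.INTER_CUBIC))
E
python3 - <<'E'
from h import *
for n in("top","side"):
    p,d=cap(n);save(p,n+"1.png",s=1.42)
s=env.read_state();print(s)
E
```

```text
pics
{'t': 0.1, 'joint_pos': array([ 1.02900892e+00,  5.32894102e-02,  1.61418726e+00, -2.81892940e-05,
        1.47598862e+00, -1.18986071e-01]), 'dq': array([ 0.00067128, -0.00154568, -0.00373847,  0.00041226, -0.00251745,
       -0.00221331]), 'tau': array([-1.88945532e-04, -3.94907928e+01, -3.71362674e+01, -1.45358135e-04,
        3.94384697e-03,  3.49352649e-05]), 'eef_pos': array([0.25611796, 0.56941673, 0.19766864]), 'tool_rot': array([-6.59072805e-01, -3.07108608e+00,  2.79622246e-03]), 'contact_force': array([-0.2621902 ,  0.47031107, -1.1726371 ]), 'torque': array([-0.02282395, -0.03048852, -0.0075762 ]), 'grasp_force': 0.0, 'grip_width': 1.0012976437551697}
```

View pics/top1.png

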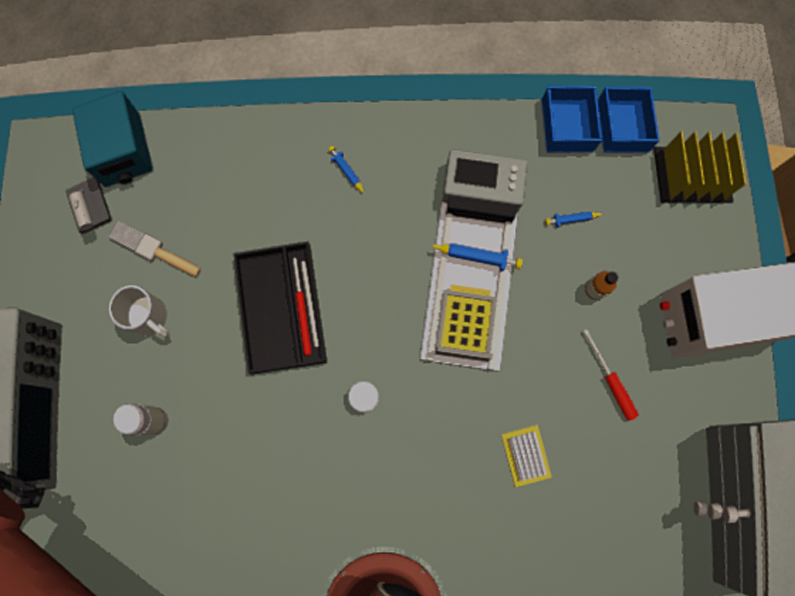

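View pics/side1.png

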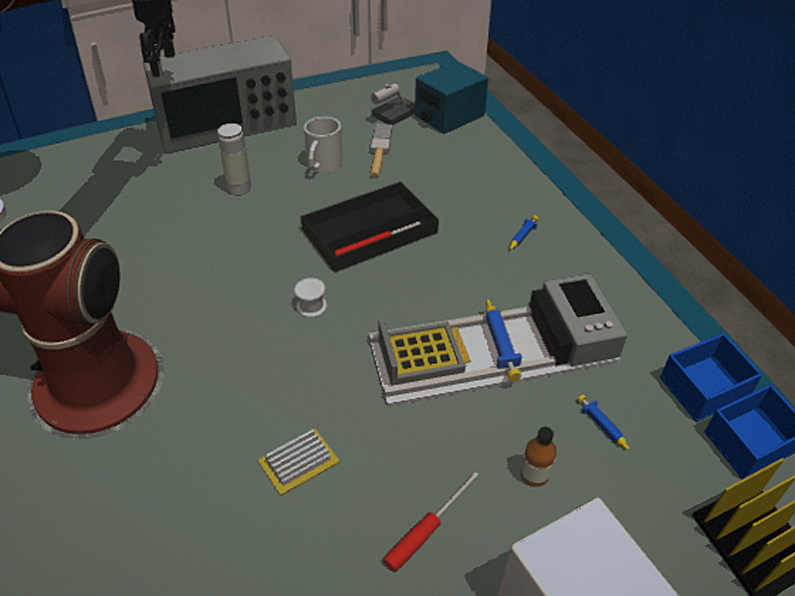

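The top view (796 px wide) shows three pump look-alikes: blue/yellow at (345,169), at (574,219), and the largest at (477,255), which lies across the fixture rails. The one at (477,255) matches the description. The tray's empty lane is on the left at (270,310), and the carrier is at (466,325).

```bash
python3 - <<'E'
from h import *
a=np.load("top.npz");p=a["p"]
save(p,"crop.png",(150,90,400,280),3.1)
hsv=cv2.cvtColor(p,cv2.COLOR_RGB2HSV)
m=cv2.inRange(hsv,(100,120,60),(125,255,255))
n,l,st,c=cv2.connectedComponentsWithStats(m)
for i in range(1,n):
    if st[i,4]>60 and st[i,4]<3000:
        r=cv2.minAreaRect(np.argwhere(l==i)[:,::-1].astype(np.float32)); b=cv2.boxPoints(r)
        print(st[i,4],c[i].round(1),r[1],world("top",b,0.04).round(3).tolist(),world("top",[c[i]]).round(3))
q=np.array([(477,255),(466,325),(309,243),(234,253),(249,374),(326,362),(442,205),(422,362),(499,370),(466,352),(270,310)])/1.42
print(np.c_[q*1.42,world("top",q)].round(3))
E
```

```text
1099 [403.   81.9] (43.28968048095703, 36.629730224609375) [[0.998, -0.35, 0.04], [1.014, -0.46, 0.04], [0.877, -0.459, 0.04], [0.863, -0.352, 0.04]] [[ 0.947 -0.411  0.004]]
952 [442.8  82.1] (38.0, 37.0) [[0.998, -0.477, 0.04], [1.001, -0.592, 0.04], [0.878, -0.574, 0.04], [0.877, -0.462, 0.04]] [[ 0.947 -0.533  0.005]]
146 [242.7 117.9] (24.07418441772461, 8.588386535644531) [[0.847, 0.085, 0.04], [0.86, 0.065, 0.04], [0.799, 0.03, 0.04], [0.787, 0.05, 0.04]] [[0.835 0.058 0.017]]
150 [403.1 153.1] (8.997817039489746, 24.95453453063965) [[0.724, -0.344, 0.04], [0.74, -0.414, 0.04], [0.714, -0.417, 0.04], [0.699, -0.348, 0.04]] [[ 0.724 -0.387  0.015]]
363 [337.2 179.4] (40.96193313598633, 13.370110511779785) [[0.632, -0.133, 0.04], [0.669, -0.139, 0.04], [0.654, -0.248, 0.04], [0.617, -0.242, 0.04]] [[ 0.644 -0.193  0.045]]
[[ 4.77e+02  2.55e+02  6.44e-01 -1.89e-01  4.50e-02]
 [ 4.66e+02  3.25e+02  5.14e-01 -1.64e-01  3.10e-02]
 [ 3.09e+02  2.43e+02  6.78e-01  1.26e-01  3.30e-02]
 [ 2.34e+02  2.53e+02  6.71e-01  2.76e-01  2.00e-03]
 [ 2.49e+02  3.74e+02  4.35e-01  2.43e-01  2.00e-03]
 [ 3.26e+02  3.62e+02  4.54e-01  9.70e-02  1.60e-02]
 [ 4.42e+02  2.05e+02  7.57e-01 -1.31e-01  6.00e-03]
 [ 4.22e+02  3.62e+02  4.51e-01 -8.20e-02  3.00e-03]
 [ 4.99e+02  3.70e+02  4.31e-01 -2.25e-01  6.00e-03]
 [ 4.66e+02  3.52e+02  4.60e-01 -1.58e-01  6.60e-02]
 [ 2.70e+02  3.10e+02  5.56e-01  2.04e-01  5.00e-03]]
```

View pics/crop.png

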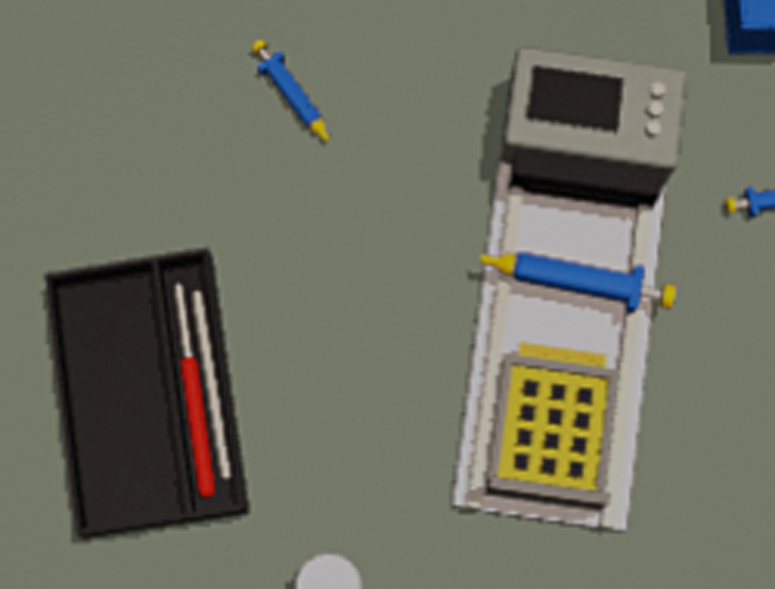

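The crop confirms it: the pump on the rails at crop (580,280) is the largest, with a barrel of about 112 mm and its top at z 0.045. Next I'll go above it and use the wrist camera.

```bash
cat >> h.py <<'E'
def plan(pos,ydir=None):
    """scaled shift (tool axes) and turn so tool at pos, tool y along +-ydir (world yaw rad)"""
    s=env.read_state();R=Ro.from_rotvec(s["tool_rot"]).as_matrix()
    sh=R.T@(np.array(pos)-s["eef_pos"])
    t=0
    if ydir is not None:
        g=R.T@np.array([np.cos(ydir),np.sin(ydir),0]); t=-np.arctan2(g[0],g[1]); t=(t+np.pi/2)%np.pi-np.pi/2
    print("shift mm",(sh*1000).round(1),"scaled",(sh/.25).round(4),"turn deg",round(np.degrees(t),1),"scaled",round(t/np.pi,4),"joints",s["joint_pos"].round(2))
E
python3 - <<'E'
from h import *
R=Ro.from_rotvec(env.read_state()["tool_rot"]).as_matrix();print(R.round(3)); print(np.array(env.camera_model("wrist")["tool_from_camera"]).round(3),env.camera_model("wrist")["vertical_fov"])
plan([.62,-.19,.33],np.radians(-8))
E
```

```text
[[-0.912  0.41  -0.001]
 [ 0.41   0.912 -0.002]
 [ 0.    -0.002 -1.   ]]
[[-0.    -0.957 -0.29   0.072]
 [ 1.    -0.001  0.    -0.002]
 [-0.    -0.29   0.957 -0.175]
 [ 0.     0.     0.     1.   ]] 65.9234882296246
shift mm [-643.4 -543.5 -131.4] scaled [-2.5737 -2.1739 -0.5258] turn deg 73.8 scaled 0.4099 joints [ 1.03  0.05  1.61 -0.    1.48 -0.12]
```

Request:
{"name": "step_arm", "arguments": {
  "commands": [
    [[-0.6,-0.5,-0.2,0],[-0.6,-0.5,-0.2,0],[-0.6,-0.5,-0.2,0],[-0.6,-0.5,-0.2,0],[-0.6,-0.5,-0.2,0]]
  ]
}}

```text
t: 0.52
eef_pos: [0.3424, 0.3923, 0.249]
tool_rot: [0.659, 3.071, -0.001]
contact_force: [0.1, 0.7, 0.7]
grip_width: 1.005
grasp_force: 0.0
```

Request:
{"name": "step_arm", "arguments": {
  "commands": [
    [[-0.6,-0.5,-0.2,0],[-0.6,-0.5,-0.2,0],[-0.6,-0.5,-0.2,0],[-0.6,-0.5,-0.2,0],[-0.6,-0.5,-0.2,0]]
  ]
}}

```text
t: 0.93
eef_pos: [0.428, 0.2165, 0.2993]
tool_rot: [0.66, 3.071, -0.0]
contact_force: [0.6, 0.4, 0.3]
grip_width: 0.999
grasp_force: 0.0
```

Request:
{"name": "step_arm", "arguments": {
  "commands": [
    [[-0.6,-0.5,-0.1,0],[-0.6,-0.5,-0.1,0],[-0.6,-0.5,-0.1,0],[-0.6,-0.5,-0.1,0],[-0.6,-0.5,-0.1,0]]
  ]
}}

```text
t: 1.35
eef_pos: [0.5136, 0.0403, 0.3237]
tool_rot: [0.662, 3.071, -0.001]
contact_force: [0.5, 0.6, -0.0]
grip_width: 1.001
grasp_force: 0.0
```

Request:
{"name": "step_arm", "arguments": {
  "commands": [
    [[-0.6,-0.5,0,0],[-0.6,-0.5,0,0],[-0.6,-0.5,0,0],[-0.6,-0.5,0,0],[-0.6,-0.5,0,0]]
  ]
}}

```text
t: 1.77
eef_pos: [0.5989, -0.1355, 0.3226]
tool_rot: [-0.662, -3.07, 0.001]
contact_force: [0.0, 0.6, 1.6]
grip_width: 1.002
grasp_force: 0.0
```

Request:
{"name": "step_arm", "arguments": {
  "commands": [
    [[0,0,0,0.19],[0,0,0,0.19],[0,0,0,0.19],[0,0,0,0.19],[0,0,0,0.19]]
  ]
}}

```text
t: 2.18
eef_pos: [0.5982, -0.1323, 0.3229]
tool_rot: [-1.541, -2.736, 0.0]
contact_force: [0.1, 0.1, 0.1]
grip_width: 1.001
grasp_force: 0.0
```

Request:
{"name": "step_arm", "arguments": {
  "commands": [
    [[0,0,0,0.19],[0,0,0,0.19],[0,0,0,0.19],[0,0,0,0.19],[0,0,0,0.19]]
  ]
}}

```text
t: 2.6
eef_pos: [0.5982, -0.1321, 0.323]
tool_rot: [-2.277, -2.163, 0.001]
contact_force: [0.9, -0.3, 0.5]
grip_width: 1.002
grasp_force: 0.0
```

```bash
python3 - <<'E'
from h import *
plan([.62,-.19,.33],np.radians(-8)); s=env.read_state(); print(s["t"],s["eef_pos"],s["contact_force"])
p,d=cap("wrist");save(p,"w1.png",s=1.42)
E
```

```text
shift mm [-56.7  24.8  -7. ] scaled [-0.2267  0.099  -0.028 ] turn deg 5.0 scaled 0.028 joints [-0.34 -0.02  1.48 -0.    1.68 -0.29]
2.6 [ 0.59818299 -0.13212906  0.32304218] [ 0.91871878 -0.26787064  0.53448852]
```

View pics/w1.png

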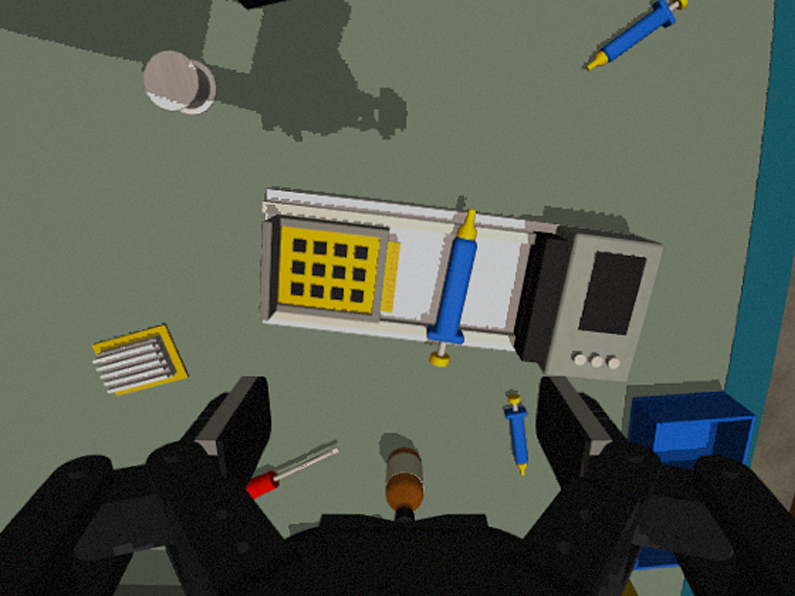

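The wrist view shows the pump's barrel running from (465,240) to the guard at (446,336), the board tongue edge at x≈398, the carrier's rear plate at x≈263–278, and the connector face at x≈515–535.

```bash
python3 - <<'E'
from h import *
a=np.load("wrist.npz");p=a["p"]
hsv=cv2.cvtColor(p,cv2.COLOR_RGB2HSV)
m=cv2.inRange(hsv,(100,120,60),(125,255,255))
n,l,st,c=cv2.connectedComponentsWithStats(m)
i=l[int(285/1.42),int(456/1.42)]
uv=np.argwhere(l==i)[:,::-1].astype(float)
P=world("wrist",uv); P=P[np.isfinite(P).all(1)]; top=P[P[:,2]>.042]
print(len(P),P[:,2].max(),np.median(top[:,2]))
r=cv2.minAreaRect(top[:,:2].astype(np.float32)*1000);print(r, cv2.boxPoints(r).round(0).tolist())
q=np.array([(265,240),(277,222),(263,320),(398,242),(395,312),(265,190),(264,323),(471,212),(440,360)])/1.42
print(world("wrist",q).round(3))
# rail lines at z .022
print(world("wrist",np.array([(265,204),(550,234),(264,323),(440,338)])/1.42,.022).round(3))
# plate-top points
d=a["d"];g=np.argwhere(d>0)[:,::-1]; g=g[(g[:,1]>140)&(g[:,1]<235)&(g[:,0]>170)&(g[:,0]<270)]
Q=world("wrist",g);T=Q[(Q[:,2]>.06)&(Q[:,2]<.072)]
r=cv2.minAreaRect(T[:,:2].astype(np.float32)*1000);print("plate",len(T),r,cv2.boxPoints(r).round(0).tolist(),np.median(T[:,2]))
E
```

```text
1226 0.04719330387951465 0.04582741623490072
((645.0521850585938, -193.0148468017578), (110.41207885742188, 38.80459213256836), 81.78254699707031) [[618.0, -245.0], [656.0, -250.0], [672.0, -141.0], [634.0, -136.0]]
[[ 0.467 -0.126  0.066]
 [ 0.476 -0.112  0.047]
 [ 0.435 -0.225  0.011]
 [ 0.593 -0.142  0.029]
 [ 0.585 -0.224  0.01 ]
 [ 0.454 -0.083  0.001]
 [ 0.432 -0.233 -0.   ]
 [ 0.667 -0.114  0.038]
 [ 0.631 -0.269  0.045]]
[[ 0.459 -0.096  0.022]
 [ 0.752 -0.142  0.022]
 [ 0.44  -0.225  0.022]
 [ 0.634 -0.253  0.022]]
plate 558 ((462.9620666503906, -156.850830078125), (97.72522735595703, 10.954243659973145), 79.97419738769531) [[449.0, -204.0], [460.0, -206.0], [477.0, -110.0], [466.0, -108.0]] 0.06584335707078817
```

```bash
python3 - <<'E'
from h import *
plan([.645,-.193,.018],np.radians(-8.2))
E
```

```text
shift mm [-58.4  50.4 305. ] scaled [-0.2336  0.2015  1.2198] turn deg 5.1 scaled 0.0285 joints [-0.34 -0.02  1.48 -0.    1.68 -0.29]
```

Request:
{"name": "step_arm", "arguments": {
  "commands": [
    [[-0.234,0.201,0.22,0.0285],[-0.234,0.201,0.22,0.0285],[-0.234,0.201,0.22,0.0285],[-0.234,0.201,0.22,0.0285]]
  ],
  "gripper": 50
}}

```text
t: 2.98
eef_pos: [0.6448, -0.194, 0.2634]
tool_rot: [-2.361, -2.061, 0.006]
contact_force: [-0.2, 0.4, 0.2]
grip_width: 0.584
grasp_force: 0.0
```

Request:
{"name": "step_arm", "arguments": {
  "commands": [
    [[0,0,0.15,0],[0,0,0.3,0],[0,0,0.45,0],[0,0,0.6,0],[0,0,0.6,0]]
  ]
}}

```text
t: 3.4
eef_pos: [0.6404, -0.1898, 0.1101]
tool_rot: [-2.354, -2.059, 0.01]
contact_force: [-0.6, 0.4, -3.0]
grip_width: 0.586
grasp_force: 0.0
```

```bash
python3 - <<'E'
from h import *
plan([.645,-.193,.018],np.radians(-8.2)); s=env.read_state();print(s["eef_pos"],s["grip_width"])
E
```

```text
shift mm [-3.   6.3 92. ] scaled [-0.0119  0.0252  0.3679] turn deg 0.5 scaled 0.003 joints [-0.4   0.23  1.57  0.    1.36 -0.27]
[ 0.64042813 -0.18976941  0.11007614] 0.5864967949111614
```

Request:
{"name": "step_arm", "arguments": {
  "commands": [
    [[0,0,0.1,0],[0,0,0.1,0],[0,0,0.1,0]]
  ]
}}

```text
t: 3.65
eef_pos: [0.6461, -0.1925, 0.0954]
tool_rot: [-2.366, -2.067, -0.0]
contact_force: [-0.5, -0.4, 0.4]
grip_width: 0.591
grasp_force: 0.0
```

```bash
python3 - <<'E'
from h import *
plan([.645,-.193,.018],np.radians(-8.2)); s=env.read_state();print(s["eef_pos"],Ro.from_rotvec(s["tool_rot"]).as_matrix()[:,2].round(4),s["contact_force"],s["dq"].round(3))
E
```

```text
shift mm [-0.7 -1.  77.4] scaled [-0.0026 -0.0039  0.3096] turn deg 0.5 scaled 0.0028 joints [-0.4   0.24  1.58  0.    1.32 -0.27]
[ 0.64605795 -0.19249377  0.09540361] [ 1.e-04  1.e-04 -1.e+00] [-0.47535258 -0.39653033  0.42003978] [-0.004 -0.021 -0.039 -0.001 -0.008  0.004]
```

Request:
{"name": "step_arm", "arguments": {
  "commands": [
    [[-0.002,-0.004,0.1,0.003],[-0.002,-0.004,0.2,0.003],[-0.002,-0.004,0.28,0.003],[-0.002,-0.004,0.31,0.003],[-0.002,-0.004,0.31,0.003]]
  ]
}}

```text
t: 4.07
eef_pos: [0.6447, -0.193, 0.0166]
tool_rot: [-2.375, -2.055, 0.001]
contact_force: [-1.1, -0.4, -0.9]
grip_width: 0.584
grasp_force: 0.0
```

Request:
{"name": "step_arm", "arguments": {
  "commands": [
    [[0,0,0,0],[0,0,0,0],[0,0,0,0],[0,0,0,0],[0,0,0,0]]
  ],
  "gripper": 10
}}

```text
t: 4.48
eef_pos: [0.6456, -0.1936, 0.0175]
tool_rot: [2.375, 2.054, 0.001]
contact_force: [-0.5, 0.7, 0.8]
grip_width: 0.12
grasp_force: 0.0
```

```bash
python3 - <<'E'
from h import *
s=env.read_state();print(s["grip_width"],s["grasp_force"])
p,d=cap("wrist");p2,_=cap("side")
a=p[:,:]; b=cv2.resize(p2[170:300,230:460],None,fx=1.7,fy=1.7)
c=np.zeros((420,560+b.shape[1],3),np.uint8);c[:,:560]=a;c[:b.shape[0],560:]=b
save(c,"w2.png",s=.84)
E
```

```text
0.12042819105388203 0.0
```

View pics/w2.png

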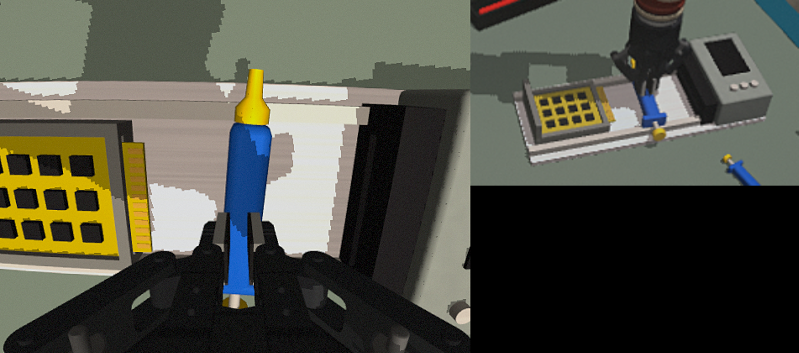

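```bash
python3 - <<'E'
from h import *
k=1/.84
q=np.array([(250,150),(248,180),(248,210),(240,250),(237,285),(222,225),(255,225),(221,245),(255,245),(218,255),(260,255),(137,200),(180,220),(300,140)])*k
print(np.c_[q/k,world("wrist",q)].round(3))
s=env.read_state();print(s["eef_pos"],s["joint_pos"].round(3),s["tau"].round(1))
a=np.load("wrist.npz");save(a["p"],"w2c.png",(200,230,370,370),4.5)
E
```

```text
[[ 2.50e+02  1.50e+02  6.59e-01 -1.53e-01  4.70e-02]
 [ 2.48e+02  1.80e+02  6.55e-01 -1.70e-01  4.60e-02]
 [ 2.48e+02  2.10e+02  6.53e-01 -1.88e-01  4.60e-02]
 [ 2.40e+02  2.50e+02  6.44e-01 -2.14e-01  4.60e-02]
 [ 2.37e+02  2.85e+02  6.39e-01 -2.39e-01  4.60e-02]
 [ 2.22e+02  2.25e+02  6.39e-01 -1.84e-01  6.90e-02]
 [ 2.55e+02  2.25e+02  6.56e-01 -1.86e-01  6.90e-02]
 [ 2.21e+02  2.45e+02  6.40e-01 -1.84e-01  8.70e-02]
 [ 2.55e+02  2.45e+02  6.55e-01 -1.87e-01  8.80e-02]
 [ 2.18e+02  2.55e+02  6.39e-01 -1.83e-01  9.80e-02]
 [ 2.60e+02  2.55e+02  6.56e-01 -1.85e-01  9.80e-02]
 [ 1.37e+02  2.00e+02  5.82e-01 -1.78e-01  3.00e-02]
 [ 1.80e+02  2.20e+02  6.01e-01 -2.04e-01  1.00e-02]
 [ 3.00e+02  1.40e+02  6.94e-01 -1.58e-01  1.10e-02]]
[ 0.64516582 -0.19342222  0.01683332] [-0.402  0.327  1.62   0.     1.194 -0.257] [  0.  -47.3 -33.1   0.   -0.   -0. ]
```

View pics/w2c.png

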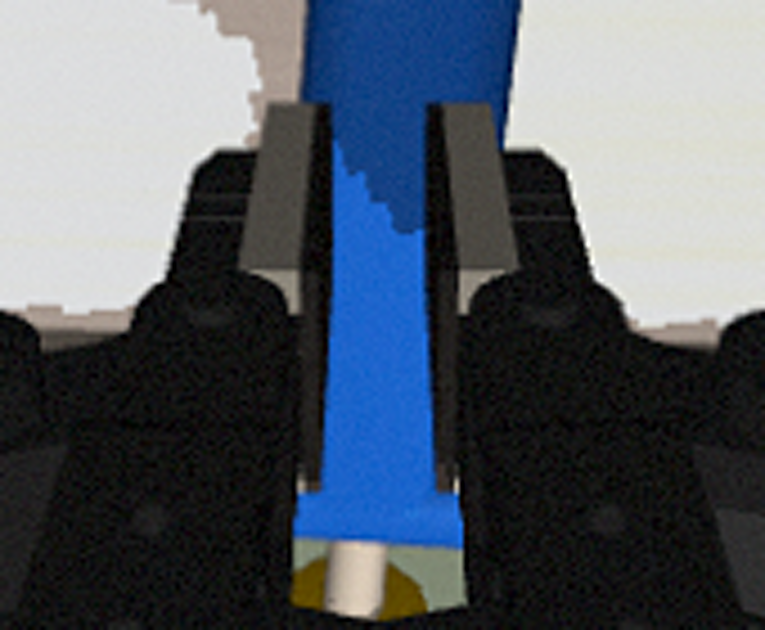

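The crop shows the pads hovering above the barrel, with barrel visible outside them at (315,60) and (510,60). So the real fingertips end higher than the stated TCP. I'll measure how much higher.

```bash
python3 - <<'E'
from h import *
q=np.array([(200+u/4.5,230+v/4.5) for u,v in [(285,112),(470,112),(285,180),(470,180),(270,255),(490,255),(290,290),(220,165),(540,165)]])
print("wrist",world("wrist",q).round(3).tolist())
a=np.load("side.npz");d=a["d"];p=a["p"]
g=np.argwhere(d>0)[:,::-1];g=g[(g[:,0]>330)&(g[:,0]<420)&(g[:,1]>170)&(g[:,1]<262)]
W=world("side",g);dark=p[g[:,1],g[:,0]].max(1)<60
k=dark&(abs(W[:,0]-.645)<.06)&(abs(W[:,1]+.193)<.05)&(W[:,2]>.02)
X=W[k];o=np.argsort(X[:,2])[:12];print("side lowest",X[o].round(3).tolist(),g[k][o].tolist())
E
```

```text
wrist [[0.638, -0.184, 0.056], [0.657, -0.186, 0.056], [0.639, -0.184, 0.072], [0.656, -0.186, 0.072], [0.639, -0.184, 0.085], [0.657, -0.187, 0.084], [0.64, -0.186, 0.088], [0.631, -0.187, 0.061], [0.663, -0.191, 0.06]]
side lowest [[0.618, -0.238, 0.028], [0.618, -0.237, 0.029], [0.639, -0.177, 0.03], [0.641, -0.168, 0.031], [0.629, -0.221, 0.032], [0.631, -0.213, 0.033], [0.633, -0.204, 0.033], [0.63, -0.22, 0.033], [0.642, -0.161, 0.034], [0.637, -0.186, 0.034], [0.639, -0.177, 0.034], [0.634, -0.196, 0.034]] [[350, 257], [350, 256], [346, 235], [345, 232], [351, 249], [350, 246], [349, 243], [351, 248], [344, 229], [347, 237], [346, 234], [348, 240]]
```

Both pads end at z≈0.055 while the TCP reads 0.017, so the fingertips really sit about 37 mm behind the stated TCP. The barrel (0.046) and base (0.010) heights agree with the camera. I'll open, go down about 37 mm more with a force check, and close.

Request:
{"name": "step_arm", "arguments": {
  "commands": [
    [[0,0,0,0],[0,0,0,0],[0,0,0,0],[0,0,0,0]]
  ],
  "gripper": 50
}}

```text
t: 4.92
eef_pos: [0.6449, -0.1933, 0.0162]
tool_rot: [-2.376, -2.055, 0.0]
contact_force: [-1.0, 0.1, 0.5]
grip_width: 0.585
grasp_force: 0.0
```

Request:
{"name": "step_arm", "arguments": {
  "commands": [
    [[0,0,0.03,0],[0,0,0.06,0],[0,0,0.08,0],[0,0,0.08,0]]
  ]
}}

```text
t: 5.25
eef_pos: [0.6432, -0.1926, -0.0063]
tool_rot: [-2.374, -2.053, 0.003]
contact_force: [-0.5, -0.1, -0.2]
grip_width: 0.584
grasp_force: 0.0
```

Request:
{"name": "step_arm", "arguments": {
  "commands": [
    [[0,0,0.03,0],[0,0,0.05,0],[0,0,0.065,0],[0,0,0.065,0],[0,0,0.065,0]]
  ]
}}

```text
t: 5.67
eef_pos: [0.6447, -0.1932, -0.0204]
tool_rot: [-2.376, -2.055, 0.0]
contact_force: [0.2, -0.1, 0.4]
grip_width: 0.58
grasp_force: 0.0
```

Request:
{"name": "step_arm", "arguments": {
  "commands": [
    [[0,0,0,0],[0,0,0,0],[0,0,0,0],[0,0,0,0],[0,0,0,0]]
  ],
  "gripper": 10
}}

```text
t: 6.08
eef_pos: [0.6454, -0.1935, -0.0193]
tool_rot: [2.375, 2.054, 0.001]
contact_force: [-0.8, -0.7, 1.7]
grip_width: 0.271
grasp_force: 58.8
```

Gripped: 23 mm opening at 59 N. The tips reach about 2 mm below the pump's underside, so I'll regrip 5 mm higher to be able to lay it right on the tray floor.

Request:
{"name": "step_arm", "arguments": {
  "commands": [
    [[0,0,0,0],[0,0,0,0],[0,0,-0.02,0],[0,0,-0.02,0],[0,0,-0.02,0]]
  ],
  "gripper": 40
}}

```text
t: 6.5
eef_pos: [0.6453, -0.1935, -0.0144]
tool_rot: [2.376, 2.054, 0.001]
contact_force: [-0.6, -0.7, -0.5]
grip_width: 0.467
grasp_force: 0.0
```

Request:
{"name": "step_arm", "arguments": {
  "commands": [
    [[0,0,0,0],[0,0,0,0],[0,0,0,0],[0,0,0,0],[0,0,0,0]]
  ],
  "gripper": 10
}}

```text
t: 6.92
eef_pos: [0.645, -0.1934, -0.0147]
tool_rot: [2.376, 2.055, -0.0]
contact_force: [-1.0, -0.3, 2.4]
grip_width: 0.265
grasp_force: 58.8
```

Request:
{"name": "step_arm", "arguments": {
  "commands": [
    [[0,0,-0.05,0],[0,0,-0.15,0],[0,0,-0.3,0],[0,0,-0.45,0],[0,0,-0.6,0]]
  ]
}}

```text
t: 7.33
eef_pos: [0.6443, -0.1929, 0.1366]
tool_rot: [-2.375, -2.055, 0.0]
contact_force: [0.4, -0.8, -0.8]
grip_width: 0.273
grasp_force: 58.7
```

```bash
python3 - <<'E'
from h import *
a=np.load("top.npz")
k=1.42
out=np.array([(309,243),(234,253),(249,374),(326,362)])/k
C=world("top",out,.035);print("corners",C.round(3).tolist(),C.mean(0).round(3))
for i in range(4):
    e=C[(i+1)%4]-C[i];print(np.linalg.norm(e).round(3),np.degrees(np.arctan2(e[1],e[0])).round(1))
plan([.557,.2,.17],np.radians(98)); s=env.read_state();print(s["eef_pos"],s["grip_width"],s["grasp_force"],s["contact_force"])
# dark floor points of lane by depth
d=a["d"];g=np.argwhere(d>0)[:,::-1];g=g[(g[:,0]>160)&(g[:,0]<232)&(g[:,1]>168)&(g[:,1]<266)]
W=world("top",g);f=(W[:,2]>.025)&(W[:,2]<.045);r=cv2.minAreaRect(W[f][:,:2].astype(np.float32)*1000);print(f.sum(),r)
E
```

```text
corners [[0.677, 0.126, 0.035], [0.662, 0.269, 0.035], [0.432, 0.237, 0.035], [0.452, 0.095, 0.035]] [0.556 0.182 0.035]
0.144 96.3
0.232 -172.0
0.143 -82.2
0.228 7.8
shift mm [ 376.3 -143.1  -33.2] scaled [ 1.505  -0.5723 -0.1326] turn deg 73.7 scaled 0.4095 joints [-0.4   0.21  1.55  0.    1.39 -0.26]
[ 0.64432668 -0.1929336   0.13655416] 0.2726316892285564 58.72991681098938 [ 0.40988122 -0.83896879 -0.77331089]
862 ((558.8890991210938, 183.73904418945312), (233.30218505859375, 146.05345153808594), 7.8802266120910645)
```

Request:
{"name": "step_arm", "arguments": {
  "commands": [
    [[0.762,-0.293,0,0],[0.762,-0.293,0,0],[0.762,-0.293,0,0],[0.762,-0.293,0,0],[0.762,-0.293,0,0]]
  ]
}}

```text
t: 7.75
eef_pos: [0.5989, 0.0079, 0.1356]
tool_rot: [-2.376, -2.055, -0.001]
contact_force: [0.8, 1.0, -1.2]
grip_width: 0.269
grasp_force: 58.9
```

Request:
{"name": "step_arm", "arguments": {
  "commands": [
    [[0.762,-0.293,0,0],[0.762,-0.293,0,0],[0.762,-0.293,0,0],[0.762,-0.293,0,0],[0.762,-0.293,0,0]]
  ]
}}

```text
t: 8.17
eef_pos: [0.5538, 0.2072, 0.1357]
tool_rot: [-2.376, -2.056, -0.001]
contact_force: [1.3, 0.0, -0.1]
grip_width: 0.272
grasp_force: 58.9
```

Request:
{"name": "step_arm", "arguments": {
  "commands": [
    [[0,0,0,0.195],[0,0,0,0.195],[0,0,0,0.195],[0,0,0,0.195],[0,0,0,0.195]]
  ]
}}

```text
t: 8.58
eef_pos: [0.5546, 0.2051, 0.1354]
tool_rot: [-2.889, -1.235, -0.0]
contact_force: [-0.6, 0.3, -0.1]
grip_width: 0.268
grasp_force: 58.7
```

Request:
{"name": "step_arm", "arguments": {
  "commands": [
    [[0,0,0,0.195],[0,0,0,0.195],[0,0,0,0.195],[0,0,0,0.195],[0,0,0,0.195]]
  ]
}}

```text
t: 9.0
eef_pos: [0.5547, 0.2049, 0.1354]
tool_rot: [-3.127, -0.306, -0.0]
contact_force: [0.1, 0.1, -0.4]
grip_width: 0.272
grasp_force: 58.7
```

```bash
python3 - <<'E'
from h import *
plan([.554,.205,.05],np.radians(97.9)); s=env.read_state();print(s["eef_pos"],s["grip_width"],s["grasp_force"])
p,d=cap("wrist");save(p,"w3.png",s=1.2)
E
```

```text
shift mm [-0.7 -0.2 85.4] scaled [-0.0026 -0.0009  0.3417] turn deg 3.3 scaled 0.0182 joints [0.23 0.02 1.75 0.   1.37 1.6 ]
[0.5546859  0.2048829  0.13541582] 0.2718992178275509 58.71393442153931
```

View pics/w3.png

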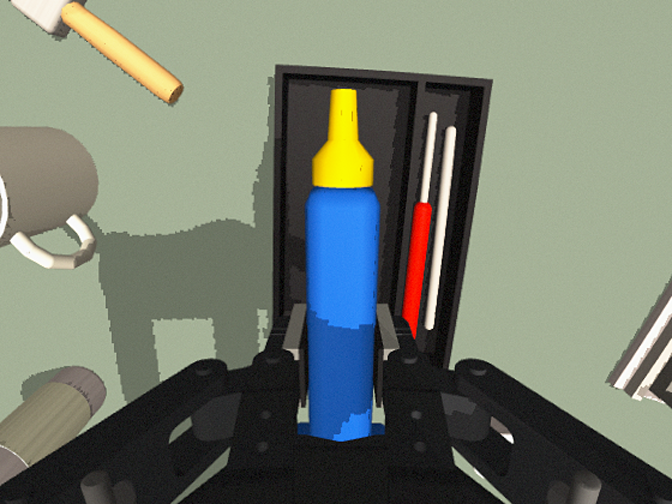

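The pump is held straight with its nozzle at (343,120). The empty lane spans x≈287–410, and the hand-tool lane is to its right. The pump sits centred over the lane, so I'll lower it gently.

Request:
{"name": "step_arm", "arguments": {
  "commands": [
    [[-0.002,0,0.1,0.018],[-0.002,0,0.22,0.018],[-0.002,0,0.34,0.018],[-0.002,0,0.42,0.018],[-0.002,0,0.46,0.018]]
  ]
}}

```text
t: 9.47
eef_pos: [0.5517, 0.2041, 0.0165]
tool_rot: [3.132, 0.23, -0.009]
contact_force: [-0.6, -0.1, -1.3]
grip_width: 0.274
grasp_force: 58.7
```

Request:
{"name": "step_arm", "arguments": {
  "commands": [
    [[0,0,0.05,0],[0,0,0.1,0],[0,0,0.13,0],[0,0,0.15,0],[0,0,0.15,0]]
  ]
}}

```text
t: 9.88
eef_pos: [0.554, 0.2046, -0.0182]
tool_rot: [3.133, 0.227, -0.002]
contact_force: [-0.9, -0.3, -1.3]
grip_width: 0.273
grasp_force: 58.7
```

Request:
{"name": "step_arm", "arguments": {
  "commands": [
    [[0,0,0.01,0],[0,0,0.02,0],[0,0,0.03,0],[0,0,0.035,0],[0,0,0.035,0]]
  ]
}}

```text
t: 10.3
eef_pos: [0.5543, 0.2047, -0.0263]
tool_rot: [3.133, 0.226, -0.0]
contact_force: [0.7, -0.8, -0.7]
grip_width: 0.27
grasp_force: 58.7
```

Request:
{"name": "step_arm", "arguments": {
  "commands": [
    [[0,0,0.006,0],[0,0,0.012,0],[0,0,0.014,0],[0,0,0.014,0]]
  ]
}}

```text
t: 10.63
eef_pos: [0.5547, 0.2048, -0.0274]
tool_rot: [3.133, 0.227, -0.001]
contact_force: [-6.2, -2.3, 12.2]
grip_width: 0.266
grasp_force: 66.3
```

Request:
{"name": "step_arm", "arguments": {
  "commands": [
    [[0,0,0.004,0],[0,0,0.006,0],[0,0,0.006,0]]
  ]
}}

```text
t: 10.88
eef_pos: [0.5547, 0.2048, -0.0274]
tool_rot: [3.133, 0.227, -0.003]
contact_force: [-11.3, -3.2, 20.6]
grip_width: 0.27
grasp_force: 71.2
```

Contact came 4 mm earlier than expected, with some side force, so I'll back off 1.5 mm and look.

Request:
{"name": "step_arm", "arguments": {
  "commands": [
    [[0,0,-0.01,0],[0,0,-0.01,0]]
  ]
}}

```text
t: 11.05
eef_pos: [0.5554, 0.205, -0.0274]
tool_rot: [-3.133, -0.227, -0.004]
contact_force: [-0.7, -0.4, 12.6]
grip_width: 0.27
grasp_force: 67.6
```

```bash
python3 - <<'E'
from h import *
s=env.read_state();print(s["eef_pos"],s["contact_force"],s["torque"])
p,d=cap("wrist");p2,_=cap("side")
b=cv2.resize(p2[110:200,200:320],None,fx=3,fy=3,interpolation=cv2.INTER_CUBIC)
c=np.zeros((420,560+360,3),np.uint8);c[:,:560]=p;c[:270,560:]=b
save(c,"w4.png",s=.86)
a=np.load("wrist.npz");hsv=cv2.cvtColor(p,cv2.COLOR_RGB2HSV)
for nm,lo,hi in(("blue",(100,120,40),(125,255,255)),("yel",(20,150,60),(35,255,255))):
    m=cv2.inRange(hsv,lo,hi);n,l,st,cc=cv2.connectedComponentsWithStats(m);i=1+np.argmax(st[1:,4])
    g=np.argwhere(l==i)[:,::-1];W=world("wrist",g.astype(float))
    for x0 in np.arange(.46,.66,.02):
        k=abs(W[:,0]-x0)<.01
        if k.sum()>10:print(nm,round(x0,2),"y",np.median(W[k,1]).round(3),"ztop",np.percentile(W[k,2],90).round(4))
E
```

```text
[ 0.55543948  0.20501464 -0.02741708] [-0.74338614 -0.43526446 12.55465486] [-0.01419351  0.01876607 -0.0191382 ]
blue 0.5 y 0.213 ztop 0.0173
blue 0.52 y 0.201 ztop 0.0333
blue 0.54 y 0.201 ztop 0.0331
blue 0.56 y 0.204 ztop 0.0328
blue 0.58 y 0.213 ztop 0.0318
blue 0.6 y 0.215 ztop 0.0315
blue 0.62 y 0.208 ztop 0.0308
yel 0.62 y 0.212 ztop 0.0293
yel 0.64 y 0.214 ztop 0.0239
```

View pics/w4.png

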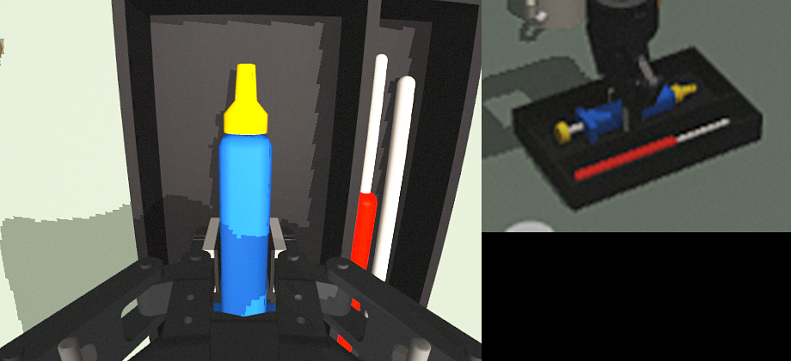

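The pump is in the lane, nozzle towards (240,90) and 1.4° nose down, with the nozzle end of the barrel touching the floor. Releasing lets the tail settle by about 3 mm.

Request:
{"name": "step_arm", "arguments": {
  "commands": [
    [[0,0,0,0],[0,0,0,0],[0,0,0,0]]
  ],
  "gripper": 26
}}

```text
t: 11.4
eef_pos: [0.5555, 0.2051, -0.0276]
tool_rot: [-3.133, -0.226, -0.003]
contact_force: [-0.7, -0.6, 6.2]
grip_width: 0.306
grasp_force: 3.0
```

Request:
{"name": "step_arm", "arguments": {
  "commands": [
    [[0,0,0,0],[0,0,0,0],[0,0,0,0],[0,0,0,0]]
  ],
  "gripper": 44
}}

```text
t: 11.73
eef_pos: [0.5539, 0.2046, -0.0294]
tool_rot: [3.133, 0.226, -0.002]
contact_force: [-0.9, 0.1, 0.2]
grip_width: 0.514
grasp_force: 0.0
```

Request:
{"name": "step_arm", "arguments": {
  "commands": [
    [[0,0,-0.1,0],[0,0,-0.2,0],[0,0,-0.35,0],[0,0,-0.5,0],[0,0,-0.6,0]]
  ]
}}

```text
t: 12.15
eef_pos: [0.5556, 0.205, 0.1249]
tool_rot: [-3.133, -0.226, -0.006]
contact_force: [1.3, 0.3, 0.8]
grip_width: 0.519
grasp_force: 0.0
```

```bash
python3 - <<'E'
from h import *
s=env.read_state();print(s["t"],s["eef_pos"],s["contact_force"])
p,d=cap("wrist");a=np.load("wrist.npz");hsv=cv2.cvtColor(p,cv2.COLOR_RGB2HSV)
for nm,lo,hi in(("blue",(100,120,40),(125,255,255)),("yel",(20,150,60),(35,255,255))):
    m=cv2.inRange(hsv,lo,hi);n,l,st,cc=cv2.connectedComponentsWithStats(m);i=1+np.argmax(st[1:,4])
    g=np.argwhere(l==i)[:,::-1];W=world("wrist",g.astype(float))
    for x0 in np.arange(.46,.66,.02):
        k=abs(W[:,0]-x0)<.01
        if k.sum()>10:print(nm,round(x0,2),"y",np.median(W[k,1]).round(3),"ztop",np.percentile(W[k,2],90).round(4))
# carrier from top view
p,d=cap("top");g=np.argwhere(d>0)[:,::-1];g=g[(g[:,0]>290)&(g[:,0]<380)&(g[:,1]>100)&(g[:,1]<270)]
W=world("top",g);T=(W[:,2]>.058)&(W[:,2]<.075)&(W[:,0]<.6);r=cv2.minAreaRect(W[T][:,:2].astype(np.float32)*1000);print(T.sum(),r)
T=(W[:,2]>.017)&(W[:,2]<.027)&(W[:,0]<.75);r=cv2.minAreaRect(W[T][:,:2].astype(np.float32)*1000);print("rails",T.sum(),r)
E
```

```text
12.15 [0.55558486 0.2050423  0.12494505] [1.34830556 0.26096787 0.77049627]
blue 0.5 y 0.202 ztop 0.0293
blue 0.52 y 0.198 ztop 0.0293
blue 0.54 y 0.201 ztop 0.0294
blue 0.56 y 0.204 ztop 0.0294
blue 0.58 y 0.206 ztop 0.0294
blue 0.6 y 0.208 ztop 0.0295
blue 0.62 y 0.207 ztop 0.0281
yel 0.62 y 0.21 ztop 0.0269
yel 0.64 y 0.212 ztop 0.0218
155 ((460.7296142578125, -153.71170043945312), (95.31948852539062, 10.476278305053711), 79.40798950195312)
rails 1005 ((596.029541015625, -183.0054168701172), (136.26358032226562, 311.7974548339844), 79.7300033569336)
```

The pump now lies flat, with its top at z 0.029 all along. Next: shut the fingers and go behind the carrier's rear plate.

```bash
python3 - <<'E'
from h import *
plan([.422,-.148,.125],np.radians(79.8))
E
```

```text
shift mm [-185.8  330.4    0.6] scaled [-0.7432  1.3216  0.0023] turn deg 18.5 scaled 0.1026 joints [ 0.23  0.03  1.76 -0.    1.34  1.65]
```

Request:
{"name": "step_arm", "arguments": {
  "commands": [
    [[-0.37,0.66,0,0],[-0.37,0.66,0,0],[-0.37,0.66,0,0],[-0.37,0.66,0,0],[-0.37,0.66,0,0]]
  ],
  "gripper": 0
}}

```text
t: 12.67
eef_pos: [0.4841, 0.0255, 0.1194]
tool_rot: [3.133, 0.224, -0.005]
contact_force: [-0.2, 0.8, -0.8]
grip_width: -0.002
grasp_force: 0.0
```

Request:
{"name": "step_arm", "arguments": {
  "commands": [
    [[-0.37,0.66,0,0],[-0.37,0.66,0,0],[-0.37,0.66,0,0],[-0.37,0.66,0,0],[-0.37,0.66,0,0]]
  ]
}}

```text
t: 13.08
eef_pos: [0.4165, -0.151, 0.1199]
tool_rot: [3.134, 0.222, -0.003]
contact_force: [1.4, 0.1, 1.1]
grip_width: 0.003
grasp_force: 0.0
```

Request:
{"name": "step_arm", "arguments": {
  "commands": [
    [[0,0,0,0.1026],[0,0,0,0.1026],[0,0,0,0.1026],[0,0,0,0.1026],[0,0,0,0.1026]]
  ]
}}

```text
t: 13.5
eef_pos: [0.4181, -0.1482, 0.1201]
tool_rot: [-3.129, 0.276, 0.003]
contact_force: [-0.5, -0.1, -0.3]
grip_width: -0.002
grasp_force: 0.0
```

```bash
python3 - <<'E'
from h import *
plan([.422,-.148,-.005],np.radians(79.8));print(env.read_state()["eef_pos"])
p,d=cap("wrist");save(p,"w5.png",s=1.2)
g=np.argwhere(d>0)[:,::-1];W=world("wrist",g[::2])
T=(W[:,2]>.0625)&(W[:,2]<.07)&(abs(W[:,0]-.46)<.05)&(abs(W[:,1]+.155)<.08)
r=cv2.minAreaRect(W[T][:,:2].astype(np.float32)*1000);print(T.sum(),r)
E
```

```text
shift mm [  4.   -0.8 125.1] scaled [ 0.0161 -0.003   0.5005] turn deg 0.1 scaled 0.0006 joints [-0.51 -0.34  2.1  -0.    1.39  1.24]
[ 0.41812191 -0.14815458  0.12012885]
979 ((462.2101135253906, -157.73587036132812), (99.14443969726562, 10.257987976074219), 80.27824401855469)
  return _methods._mean(a, axis=axis, dtype=dtype,
  ret = ret.dtype.type(ret / rcount)
```

View pics/w5.png

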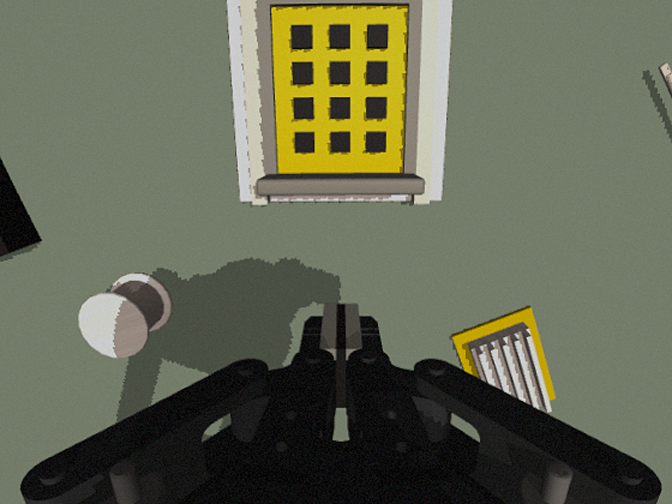

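The fingers at (341,330) line up with the rear plate's centre at (341,185), with nothing in the way. Down and push.

Request:
{"name": "step_arm", "arguments": {
  "commands": [
    [[0.016,-0.009,0.12,0],[0.016,-0.009,0.24,0],[0.016,-0.009,0.36,0],[0.016,-0.009,0.46,0],[0.016,-0.009,0.5,0]]
  ]
}}

```text
t: 13.97
eef_pos: [0.4201, -0.145, -0.0079]
tool_rot: [-3.127, 0.276, 0.01]
contact_force: [-0.0, 0.8, -0.7]
grip_width: -0.002
grasp_force: 0.0
```

Request:
{"name": "step_arm", "arguments": {
  "commands": [
    [[-0.03,0,0,0],[-0.06,0,0,0],[-0.09,0,0,0],[-0.1,0,0,0],[-0.1,0,0,0]]
  ]
}}

```text
t: 14.38
eef_pos: [0.3988, -0.1429, -0.0022]
tool_rot: [3.128, -0.28, 0.004]
contact_force: [-0.3, -0.1, 1.0]
grip_width: 0.003
grasp_force: 0.0
```

Request:
{"name": "step_arm", "arguments": {
  "commands": [
    [[-0.025,0,0,0],[-0.05,0,0,0],[-0.075,0,0,0],[-0.1,0,0,0],[-0.12,0,0,0]]
  ]
}}

```text
t: 14.8
eef_pos: [0.3681, -0.1369, -0.0038]
tool_rot: [-3.129, 0.279, 0.001]
contact_force: [0.1, -1.2, -0.3]
grip_width: -0.0
grasp_force: 0.0
```

I pushed the wrong way: tool +x is the direction towards the connector. Nothing was touched, so I'll push along +x with the 4 mm lateral correction.

Request:
{"name": "step_arm", "arguments": {
  "commands": [
    [[0.08,0.016,0,0],[0.16,0.016,0,0],[0.24,0.016,0,0],[0.3,0.016,0,0],[0.3,0.016,0,0]]
  ]
}}

```text
t: 15.22
eef_pos: [0.4443, -0.1552, -0.0029]
tool_rot: [3.128, -0.279, 0.003]
contact_force: [0.8, -0.2, -0.0]
grip_width: -0.002
grasp_force: 0.0
```

Request:
{"name": "step_arm", "arguments": {
  "commands": [
    [[0.02,0,0,0],[0.04,0,0,0],[0.06,0,0,0],[0.08,0,0,0],[0.08,0,0,0]]
  ]
}}

```text
t: 15.63
eef_pos: [0.462, -0.1579, -0.0039]
tool_rot: [-3.129, 0.279, -0.0]
contact_force: [-1.5, 0.4, -0.6]
grip_width: 0.003
grasp_force: 0.2
```

Request:
{"name": "step_arm", "arguments": {
  "commands": [
    [[0.025,0,0,0],[0.05,0,0,0],[0.075,0,0,0],[0.1,0,0,0],[0.12,0,0,0]]
  ]
}}

```text
t: 16.05
eef_pos: [0.4917, -0.163, -0.0041]
tool_rot: [-3.128, 0.279, 0.001]
contact_force: [-2.9, 2.5, -0.5]
grip_width: 0.003
grasp_force: 1.5
```

Request:
{"name": "step_arm", "arguments": {
  "commands": [
    [[0.03,0,0,0],[0.06,0,0,0],[0.09,0,0,0],[0.12,0,0,0],[0.15,0,0,0]]
  ]
}}

```text
t: 16.47
eef_pos: [0.5289, -0.1698, -0.0039]
tool_rot: [-3.129, 0.279, 0.001]
contact_force: [-2.1, 2.9, -0.9]
grip_width: -0.005
grasp_force: 1.7
```

Request:
{"name": "step_arm", "arguments": {
  "commands": [
    [[0.03,0,0,0],[0.06,0,0,0],[0.09,0,0,0],[0.12,0,0,0],[0.14,0,0,0]]
  ]
}}

```text
t: 16.88
eef_pos: [0.5638, -0.1765, -0.0035]
tool_rot: [3.129, -0.279, 0.001]
contact_force: [-2.6, 2.2, -1.4]
grip_width: -0.004
grasp_force: 1.5
```

Request:
{"name": "step_arm", "arguments": {
  "commands": [
    [[0.012,0,0,0],[0.024,0,0,0],[0.036,0,0,0],[0.048,0,0,0],[0.06,0,0,0]]
  ]
}}

```text
t: 17.3
eef_pos: [0.5778, -0.179, -0.0034]
tool_rot: [3.129, -0.279, 0.001]
contact_force: [-2.5, 1.0, 0.7]
grip_width: -0.001
grasp_force: 1.4
```

Request:
{"name": "step_arm", "arguments": {
  "commands": [
    [[0.01,0,0,0],[0.02,0,0,0],[0.03,0,0,0],[0.035,0,0,0],[0.035,0,0,0]]
  ]
}}

```text
t: 17.72
eef_pos: [0.5867, -0.1806, -0.0034]
tool_rot: [3.129, -0.279, 0.002]
contact_force: [0.0, 1.1, 0.2]
grip_width: 0.003
grasp_force: 0.5
```

Request:
{"name": "step_arm", "arguments": {
  "commands": [
    [[0.006,0,0,0],[0.012,0,0,0],[0.016,0,0,0],[0.02,0,0,0],[0.02,0,0,0]]
  ]
}}

```text
t: 18.13
eef_pos: [0.5906, -0.1812, -0.0035]
tool_rot: [-3.129, 0.279, 0.002]
contact_force: [-4.1, 1.0, 2.3]
grip_width: 0.001
grasp_force: 2.4
```

Request:
{"name": "step_arm", "arguments": {
  "commands": [
    [[0.006,0,0,0],[0.012,0,0,0],[0.016,0,0,0],[0.016,0,0,0]]
  ]
}}

```text
t: 18.47
eef_pos: [0.5901, -0.1811, -0.0035]
tool_rot: [-3.128, 0.278, 0.02]
contact_force: [-21.9, 3.9, 16.0]
grip_width: -0.002
grasp_force: 11.2
```

Request:
{"name": "step_arm", "arguments": {
  "commands": [
    [[0.006,0,0,0],[0.012,0,0,0],[0.012,0,0,0]]
  ]
}}

```text
t: 18.72
eef_pos: [0.5897, -0.181, -0.0034]
tool_rot: [-3.127, 0.278, 0.033]
contact_force: [-33.9, 6.5, 25.4]
grip_width: -0.003
grasp_force: 17.7
```

A hard stop, at 34 N. I'll back off and look at the fit.

Request:
{"name": "step_arm", "arguments": {
  "commands": [
    [[-0.1,0,0,0],[-0.2,0,0,0],[-0.2,0,0,0]]
  ]
}}

```text
t: 18.97
eef_pos: [0.545, -0.1725, -0.0051]
tool_rot: [-3.128, 0.28, 0.005]
contact_force: [-0.6, 0.2, -1.2]
grip_width: 0.001
grasp_force: 0.0
```

Request:
{"name": "step_arm", "arguments": {
  "commands": [
    [[0,0,-0.15,0],[0,0,-0.3,0],[0,0,-0.45,0],[0,0,-0.6,0],[0,0,-0.7,0]]
  ]
}}

```text
t: 19.38
eef_pos: [0.5513, -0.1747, 0.1768]
tool_rot: [3.126, -0.279, 0.013]
contact_force: [0.5, -0.9, 0.8]
grip_width: 0.002
grasp_force: 0.0
```

```bash
python3 - <<'E'
from h import *
s=env.read_state();print(s["t"],s["eef_pos"])
p,d=cap("wrist");save(p,"w6.png",s=1.2)
g=np.argwhere(d>0)[:,::-1];W=world("wrist",g)
u=np.array([np.cos(np.radians(-9.9)),np.sin(np.radians(-9.9))]);
T=(W[:,2]>.0625)&(W[:,2]<.069)&(abs(W[:,0]-.61)<.03)&(abs(W[:,1]+.18)<.08)
r=cv2.minAreaRect(W[T][:,:2].astype(np.float32)*1000);print(T.sum(),r,"travel",(np.array(r[0])-[462.2,-157.7])@u)
v=np.array([-u[1],u[0]])
s1=(W[:,:2]-[.61,-.184])@u;l=(W[:,:2]-[.61,-.184])@v
for x in np.arange(.06,.19,.006):
    k=(abs(s1-x)<.003)&(abs(l)<.025)&(W[:,2]>-.01)&(W[:,2]<.1)
    if k.sum():print(round(x,3),np.median(W[k,2]).round(3),end="; ")
cap("top")
E
```

```text
19.3833 [ 0.55131824 -0.17474547  0.17682202]
1347 ((607.39208984375, -182.82977294921875), (99.87803649902344, 10.142302513122559), 80.35582733154297) travel 147.350621042365
0.06 0.031; 0.066 0.034; 0.072 0.031; 0.078 0.031; 0.084 0.034; 0.09 0.034; 0.096 0.03; 0.102 0.031; 0.108 0.035; 0.114 0.035;
  return _methods._mean(a, axis=axis, dtype=dtype,
  ret = ret.dtype.type(ret / rcount)
```

View pics/w6.png

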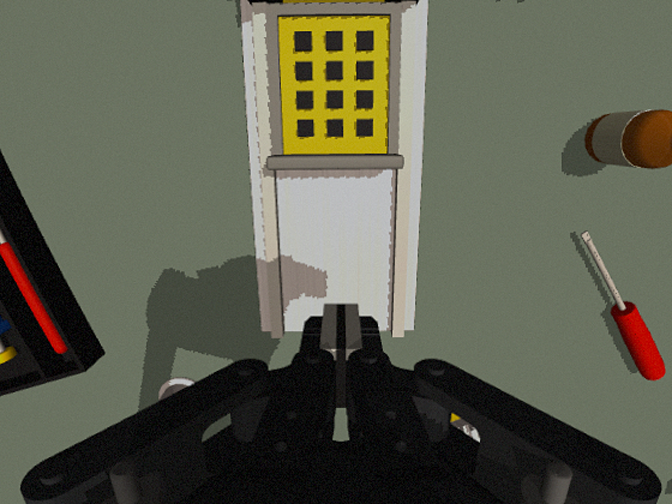

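The carrier has moved about 147 mm along the rails, and its plate is now at (335,160). I'll check numerically against the base's rear edge and the connector face.

```bash
python3 - <<'E'
from h import *
u=np.array([np.cos(np.radians(-9.9)),np.sin(np.radians(-9.9))]);v=np.array([-u[1],u[0]])
c=np.array([.6074,-.1828])-.005*u   # rear-face middle
for n,box in(("top",(280,90,390,280)),("side",(250,180,450,300))):
    if n=="side":cap(n)
    d=np.load(n+".npz")["d"];g=np.argwhere(d>0)[:,::-1];g=g[(g[:,0]>box[0])&(g[:,0]<box[2])&(g[:,1]>box[1])&(g[:,1]<box[3])]
    W=world(n,g);s=(W[:,:2]-c)@u;l=(W[:,:2]-c)@v
    print(n)
    for x in np.arange(-.18,.2,.004 if n=="side" else .006):
        if -.15<x<.09: continue
        k=(abs(s-x)<.003)&(abs(l)<.035)
        if k.sum():print(round(x,3),np.percentile(W[k,2],[10,50,90]).round(3).tolist(),end="; ")
    print()
q=np.array([(285,332),(390,332),(340,332)])/1.2
X=world("wrist",q,.010);print("base rear",((X[:,:2]-c)@u).round(4))
E
```

```text
top
-0.18 [0.538, 0.547, 0.553]; -0.174 [0.542, 0.547, 0.553]; -0.168 [0.544, 0.547, 0.551]; -0.162 [0.545, 0.547, 0.55]; -0.156 [0.53, 0.545, 0.548]; 0.108 [0.039, 0.039, 0.039]; 0.114 [0.037, 0.038, 0.039]; 0.12 [0.031, 0.046, 0.054]; 0.126 [0.039, 0.059, 0.061]; 0.132 [0.06, 0.061, 0.062]; 0.138 [0.061, 0.061, 0.062]; 0.144 [0.061, 0.062, 0.066]; 0.15 [0.068, 0.07, 0.072]; 0.156 [0.069, 0.07, 0.071]; 0.162 [0.069, 0.07, 0.072]; 0.168 [0.069, 0.071, 0.072]; 0.174 [0.069, 0.072, 0.073]; 0.18 [0.069, 0.072, 0.074]; 0.186 [0.07, 0.071, 0.073]; 0.192 [0.07, 0.072, 0.073]; 0.198 [0.07, 0.072, 0.073]; 
side
-0.18 [-0.001, 0.001, 0.002]; -0.176 [-0.001, 0.0, 0.002]; -0.172 [-0.001, -0.0, 0.001]; -0.168 [-0.001, 0.0, 0.001]; -0.164 [-0.0, 0.001, 0.008]; -0.16 [0.002, 0.009, 0.011]; -0.156 [0.009, 0.01, 0.012]; -0.152 [0.009, 0.01, 0.012]; 0.092 [0.03, 0.033, 0.035]; 0.096 [0.031, 0.033, 0.035]; 0.1 [0.03, 0.031, 0.034]; 0.104 [0.029, 0.03, 0.031]; 0.108 [0.03, 0.031, 0.034]; 0.112 [0.031, 0.034, 0.036]; 0.116 [0.033, 0.035, 0.036]; 0.12 [0.031, 0.039, 0.056]; 0.124 [0.032, 0.048, 0.06]; 0.128 [0.059, 0.06, 0.061]; 0.132 [0.059, 0.06, 0.061]; 0.136 [0.059, 0.06, 0.061]; 0.14 [0.06, 0.06, 0.061]; 0.144 [0.06, 0.062, 0.067]; 0.148 [0.062, 0.067, 0.07]; 0.152 [0.069, 0.07, 0.071]; 0.156 [0.069, 0.07, 0.071]; 0.16 [0.069, 0.07, 0.071]; 0.164 [0.069, 0.07, 0.071]; 0.168 [0.069, 0.07, 0.072]; 0.172 [0.07, 0.071, 0.073]; 0.176 [0.07, 0.072, 0.073]; 0.18 [0.069, 0.072, 0.073]; 0.184 [0.07, 0.072, 0.073]; 0.188 [0.069, 0.072, 0.073]; 0.192 [0.069, 0.072, 0.073]; 0.196 [0.069, 0.072, 0.073]; 
base rear [-0.1604 -0.1611 -0.1607]
```

The carrier front is up against the connector face: 120 mm ahead of the rear plate, against a face measured at about 122 mm. The tongue is therefore about 11 mm inside, and a solid stop was felt. Handing in.

```bash
python3 -c "
from plant import env
print(env.job_done())"
```

```text
the job is handed in; nothing more can be done
None
```

The job is handed in: the pump lies flat in the tray's empty lane, and the carrier is pushed against its solid stop, with the board's tongue measured about 11 mm inside the connector. The fingertips turned out to end about 37 mm short of the stated TCP, so I corrected for that when gripping.

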